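# Lock the swing arm of the turbo work stand with its pin

## Robot

A 6-joint arm with a two-finger parallel gripper is mounted at the origin on the work surface. World frame = base frame: x ahead of the robot, y to its left, z up, the work surface at z = 0. Lengths are in m, angles in rad, forces in N, time in s.
With the tool pointing down it reaches from about 0.375 to 0.9 m from the base axis. Payload 3.1 kg.
Tool frame: the origin (TCP) lies at the very end of the fingers, on their centre line; the grasp point (between the pads) lies 19 mm behind it (robot.grip_depth is the distance from the TCP to the grasp point, in m); z points along the fingers, y is the direction in which the jaws open and shut (so a half turn about z gives the same grasp; the last joint's range is limited). The gripper opens to 87 mm and grips with 3 to 60 N. Pads are 19 mm wide; open, the fingers measure 117 mm over their backs; the gripper's body (75 mm by 190 mm) begins 51 mm behind the grasp point.
Start: joints at [-1.339, 0.527, 1.433, -0, 1.181, -0.178], TCP at [0.249, -0.573, 0.223] pointing down, gripper open.
Joint ranges: [-3.08, 3.08], [-0.75, 2.2], [0.22, 2.44], [-1.43, 4.57], [0, 2.65], [-2.85, 2.85]. Speed limits (rad/s): [2.79, 2.79, 3.14, 3.14, 3.14, 3.14].

## Interface

Orientations are given as a unit quaternion [x, y, z, w].
In Python, from rig import robot gives the robot as it stands.
- The arm moves only by the tool drive_tool, never from a script. Its argument "series" is a list of rows, each a list of 7 numbers: the shift along the tool's x, y, z in m, then the turn, a rotation vector about the tool's x, y, z in degrees, then the opening, from 0 (shut) to 1 (fully open). A call has 1 to 5 rows; each row shifts and turns the commanded pose from where the row before left it, along the tool's axes as they then stand; what a row does not reach is not made up. A row lasts 1/8 s, in which the tool goes at most 62.5 mm and 10.7 degrees, less where a joint would pass 70% of its speed; a pose out of reach is approached as far as the arm can. A call is refused whole if a number of a shift passes 0.0625 or a number of a turn 10.7, either way. A call with a gripper value outside its range is refused whole. The fingers move at their own pace and stop on an object; "squeeze" is the grip in N (left out, the last holds). Time passes only in rows, so rows that do not move let the fingers close. It gives the time, the measured TCP pose, the force and the opening at its end, in the units of the state.
- robot.get_obs(): the state, without advancing time (a new reading comes with each control period).
- robot.camera(name): name is "side" or "top" or "wrist"; returns (picture, depth): 480x640x3 uint8, blue, green, red; 480x640 float32, m along the optical axis (not along the pixel's ray), 0 where there is no reading.
- robot.camera_model(name): a dict with "fx", "fy", "cx", "cy" (pixels), "R" (3x3) and "t" (3): a world point X has camera coordinates R X + t. Camera axes: x right, y down, z forward; pixel columns grow to the right and rows downward; lengths in m; the calibration is good to about 2 mm. A picture is of the moment at which its call begins: read the wrist's pose just before it. camera_model takes no time and is no camera call; for the wrist camera it gives the pose at the moment of the call.
- robot.hand_in(): hands the job in, once; it reports no verdict.
The state is a dict: "time": time; "q": joint angles; "joint_velocities": joint speeds; "joint_torque": joint torques, N m; "position": TCP position; "tool_rot": TCP orientation; "ft_force": force on the tool from outside, world axes, zero at the start; "moment": the same for the moment, N m; "grip_width": finger opening in m.
Only numpy, scipy, OpenCV 4.12 (cv2) and the standard library are available. Lean on these libraries where they do the work, as an engineer would, in place of code of your own. Each camera call takes 0.05 s, during which the arm holds its last target. There are 200 camera calls.

## Task

Swing the arm of the turbocharger work stand round (the upright post on it is its handle) until the hole in the arm lies over the hole in the ear of the stand. Then take the locking pin with the plain round barrel head from the pin rack, push it down through both holes until its collar rests on the arm, and let go.

Things in the scene. Friction and masses are not known exactly. Their poses are not given: they have to be found in the camera images.
- swing_arm (a joint): Swing arm, a flat bright plate 270x52x10 mm on a green pedestal, with a turbocharger core over its pivot (160 mm high). Turns level about the vertical pivot; a 28 mm through hole lies 100 mm from the pivot, between core and post. Rad, + is counter-clockwise from above; 0 = its hole exactly over the ear's; starts at 0.45 to 0.9, range -0.5 to 1.2. Stiff (3 N at the post), stays where left.
- handle (a point): Grip point of the arm's upright post, on its axis: round steel post 20 mm in diameter, 50 mm tall, near the arm's free end, 165 mm from the pivot. The point is 28 mm above the arm's upper face, 22 mm below the post's top. Moves with the arm; x points from the pivot outwards along the arm, z up.
- ear_hole (a point): Centre of the vertical 28 mm through hole in the stand's fixed dark ear (flat plate 85x64x10 mm), on its upper face, 46 mm above the bench; free space below. x points outwards from the arm's pivot, z up: the pivot axis is 100 mm along -x; in line, the arm's post is 65 mm along +x. The arm's upper face is 12 mm above this point.
- pin_grip (a point): Middle of the steel locking pin's barrel head (24 mm dia, 44 tall: grip here). Below: collar 44 dia, 6 thick; shank 16 dia, 42 long, tapered tip. Point is 28 mm above collar underside, 70 above tip; z up; 250 g. Hangs upright in one of 3 holes, 75 mm apart, of a dark rack 70 mm high; x along the row within 10 deg. A hex bolt and thin ball-headed pin hang beside. Home: 42 mm above ear_hole.
There are look-alikes about, which are no part of the job. What is shaped like the part that bears pin_grip but red is not meant.

How it is judged:
By the outcome, as a careful person would: the job done as asked, in the order asked, and still so for the second after the job is handed in, with the robot touching nothing.
It also fails if it takes over 51 s, if anything falls off the work surface, if the arm or the gripper's body presses on something with over 40 N, if the wrist force passes 120 N, or if a joint passes its speed limit or range.

## Working session

There is one attempt and no reset: what is moved stays moved. The work goes in short steps, Python scripts to look and compute and a tool call to move; the robot and the scene stay as the last step left them, time stands still between calls to the robot, and variables do not carry over. Pictures are saved under pics/ and viewed, about 8 in all and at most 12, crops included, and the job is handed in when it is done.

Besides the shell and the picture viewer there is one more tool, called as a command line: name --pt "numbers of a row" for each row, then --argument value for the rest. drive_tool: Moves the arm, as the interface text tells. Its arguments: {"type":"object","properties":{"series":{"type":"array"},"squeeze":{"type":"number"}},"required":["series"]}

```bash
mkdir -p pics; cat > h.py <<'E'
import numpy as np, cv2
from rig import robot
def grab(n):
    m=robot.camera_model(n); p,d=robot.camera(n)
    np.savez(f'{n}.npz',p=p,d=d,**{k:np.array(m[k]) for k in m}); return p,d,m
def load(n):
    z=np.load(f'{n}.npz'); return z['p'],z['d'],z
def ray(m,u,v):
    R=np.array(m['R']);t=np.array(m['t'])
    c=-R.T@t; d=R.T@np.array([(u-m['cx'])/m['fx'],(v-m['cy'])/m['fy'],1]); return c,d
def onz(m,u,v,z):
    c,d=ray(m,u,v); return c+d*(z-c[2])/d[2]
def cloud(d,m):
    v,u=np.mgrid[:480,:640]; P=np.stack([(u-m['cx'])/m['fx']*d,(v-m['cy'])/m['fy']*d,d],-1)
    X=(P-np.array(m['t']))@np.array(m['R']); X[d==0]=np.nan; return X
def proj(m,X):
    c=np.array(m['R'])@np.array(X)+np.array(m['t']); return m['fx']*c[0]/c[2]+m['cx'],m['fy']*c[1]/c[2]+m['cy']
E
python3 - <<'E'
from h import *
for n in('top','side'):
    p,d,m=grab(n); cv2.imwrite(f'pics/{n}1.png',p)
    c,dd=ray(m,320,240); print(n,c.round(3),dd.round(3),m['fx'])
print(robot.get_obs())
E
```

```text
top [ 0.46  -0.078  1.075] [ 0.09   0.024 -0.996] 537.5219660238536
side [ 0.427 -0.586  0.796] [ 0.199  0.577 -0.792] 515.7902259031465
{'time': 0.1, 'q': array([-1.33949605e+00,  5.28367823e-01,  1.43378540e+00, -2.50038510e-05,
        1.18141925e+00, -1.78467065e-01]), 'joint_velocities': array([ 0.00091809, -0.00190538, -0.00177281, -0.00099442,  0.00155033,
       -0.00187884]), 'joint_torque': array([-1.73266653e-04, -4.40985274e+01, -1.77151072e+01,  6.35399180e-02,
        5.33791620e-02, -4.36020287e-05]), 'position': array([ 0.24888014, -0.57257629,  0.22166923]), 'tool_rot': array([ 9.79083211e-01,  2.03457823e-01, -3.77044788e-05, -9.89262786e-04]), 'ft_force': array([-0.49138898, -0.0640599 , -0.31639588]), 'moment': array([-0.00030989, -0.00809921, -0.03650774]), 'grip_width': 0.08725489506179873}
```

View pics/top1.png

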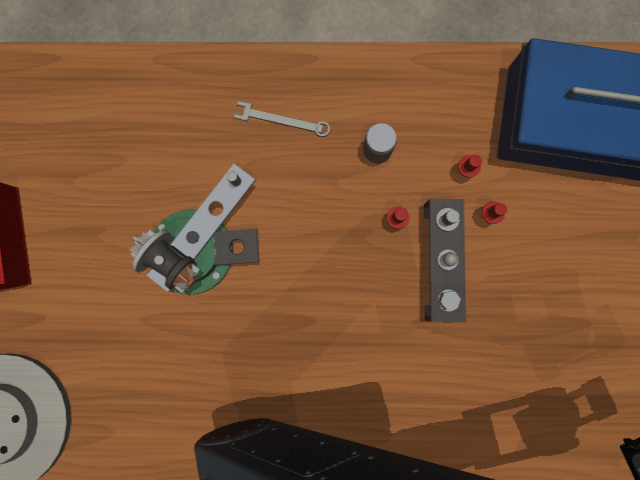

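View pics/side1.png

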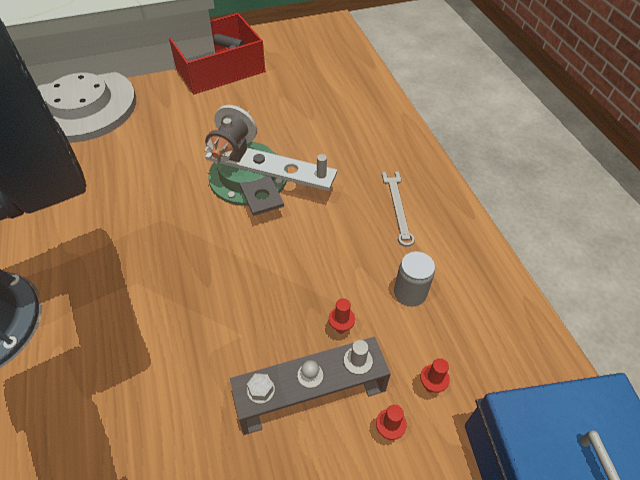

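The top view shows the arm's post top at (233,177), its hole at (216,208), the ear hole at (237,246) and the plain barrel pin at (449,217) at the far end of the rack. The side view agrees, with the barrel pin at (360,353). Next I measure these.

```bash
python3 - <<'E'
from h import *
p,d,m=load('top'); 
for n,u,v,z in[('post',233,177,.108),('armhole',216,208,.058),('ear',237,246,.046),('pin',449,216,.12),('ball',449,258,.1),('hex',449,300,.1)]:
    print(n,onz(m,u,v,z).round(4))
X=cloud(d,m)
for (u,v) in [(233,177),(205,220),(250,240),(449,214),(440,240),(350,300)]: print(u,v,X[v-1:v+2,u-1:u+2].reshape(-1,3).mean(0).round(4), X[v-1:v+2,u-1:u+2,2].std().round(4))
a=cv2.resize(p[150:310,120:280],None,fx=3.7,fy=3.7,interpolation=cv2.INTER_CUBIC)
ps,ds,ms=load('side'); 
b=cv2.resize(p[190:310,410:490],None,fx=4.9,fy=4.9,interpolation=cv2.INTER_CUBIC)
h=min(len(a),len(b)); o=np.hstack([a[:h],b[:h]])
o=o[:,:]; o=cv2.resize(o,(800,int(h*800/o.shape[1]))); cv2.imwrite('pics/crop1.png',o); print(a.shape,b.shape,o.shape)
E
```

```text
post [0.6628 0.1061 0.108 ]
armhole [0.6127 0.1468 0.058 ]
ear [0.5408 0.1067 0.046 ]
pin [ 0.5914 -0.2848  0.12  ]
ball [ 0.5175 -0.2879  0.1   ]
hex [ 0.4422 -0.2868  0.1   ]
233 177 [0.6624 0.1057 0.11  ] 0.0016
205 220 [0.5893 0.1671 0.0585] 0.0013
250 240 [0.5525 0.0817 0.0471] 0.0015
449 214 [ 0.5949 -0.2847  0.1207] 0.0018
440 240 [ 0.5528 -0.2779  0.0712] 0.0013
350 300 [ 0.4386 -0.1125  0.0012] 0.0014
(592, 592, 3) (588, 392, 3) (478, 800, 3)
```

View pics/crop1.png

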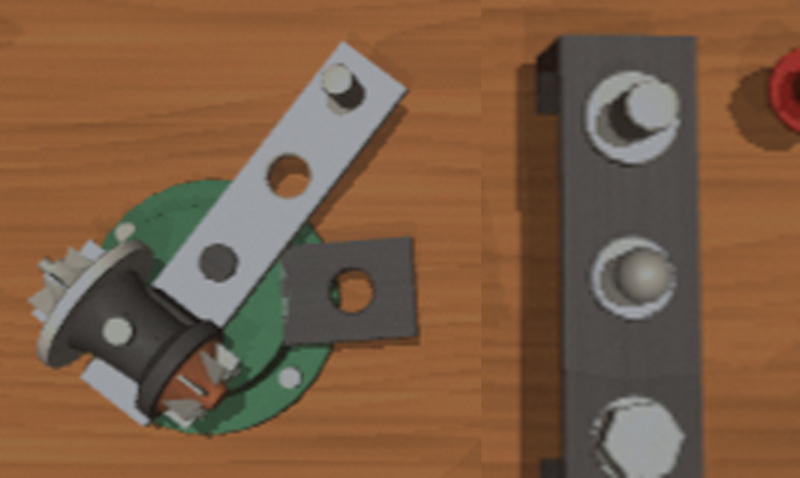

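The crop confirms which parts are which. In full-picture pixels I refined the ear hole to (236.7,246.3), the arm hole to (215.9,208.2), the post top to (231.7,176.0) and the barrel top to (452.0,215.5).

```bash
cat >> h.py <<'E'
def yawof(q):
    from scipy.spatial.transform import Rotation as Ro
    x=Ro.from_quat(q).as_matrix()[:,0]; return np.degrees(np.arctan2(x[1],x[0]))
def plan(p,yaw,P,Y,n):
    "n equal rows from (p,yaw) to (P,Y), tool down; prints rows in tool axes"
    p=np.array(p);P=np.array(P)
    for i in range(n):
        a=np.radians(yaw+(Y-yaw)*i/n); s=(P-p)/n
        x=np.array([np.cos(a),np.sin(a),0]);y=np.array([np.sin(a),-np.cos(a),0])
        print([round(float(v),4) for v in(s@x,s@y,-s[2])],round(-(Y-yaw)/n,2))
E
python3 - <<'E'
from h import *
p,d,m=load('top'); ps,ds,ms=load('side')
X=cloud(d,m)
post=onz(m,231.7,176,.108); ah=onz(m,215.9,208.2,.058); ear=onz(m,236.7,246.3,.046); pin=onz(m,452,215.5,.12)
dr=(post-ah)[:2]; print('post',post,'hole',ah,'ear',ear,'pin',pin,'dist',np.linalg.norm(dr))
u=dr/np.linalg.norm(dr); pv=ah[:2]-.1*u; e=ear[:2]-pv
print('pivot',pv,'eardist',np.linalg.norm(e),'armang',np.degrees(np.arctan2(*u[::-1])),'earang',np.degrees(np.arctan2(*e[::-1])))
for n,q in(('post',post),('hole',ah),('ear',ear),('pin',pin)): print(n,'in side',np.round(proj(ms,q),1))
for n,(a,b,c,dd) in dict(redA=(385,205,410,230),redB=(458,152,484,180),redC=(480,200,508,225),box=(500,40,640,180),jar=(360,120,400,165),core=(130,225,205,295)).items(): print(n,np.nanpercentile(X[b:dd,a:c,2],97).round(3))
# side-view checks
o=ps[330:400,330:390]; o2=ps[140:220,220:345]
cv2.imwrite('pics/crop2.png',np.hstack([cv2.resize(o,(400,467),interpolation=2),cv2.resize(o2[:, :],(400,256),interpolation=2).__array__() if 0 else cv2.copyMakeBorder(cv2.resize(o2,(400,256),interpolation=2),0,211,0,0,0)]))
st=robot.get_obs(); print(st['position'],yawof(st['tool_rot']))
E
```

```text
post [0.66467461 0.10851995 0.108     ] hole [0.61231233 0.14695885 0.058     ] ear [0.54023377 0.10725961 0.046     ] pin [ 0.59232279 -0.29015246  0.12      ] dist 0.06495658410609283
pivot [0.53170113 0.20613515] eardist 0.09924303231841423 armang -36.28221895764939 earang -85.06778155348108
post in side [320.9 156.4]
hole in side [290.1 167.4]
ear in side [260.7 193. ]
pin in side [359.2 345.1]
redA 0.095
redB 0.094
redC 0.094
box 0.135
jar 0.093
core 0.15
[ 0.24888014 -0.57257629  0.22166923] 23.478465953181754
```

View pics/crop2.png

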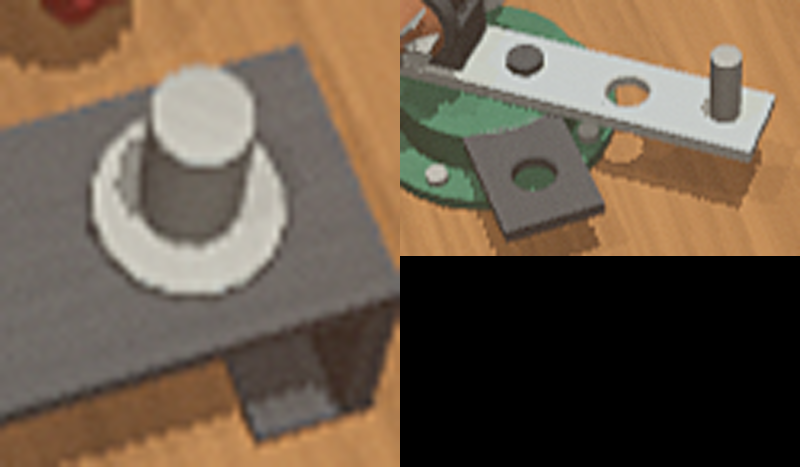

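```bash
python3 - <<'E'
from h import *
plan([.249,-.573,.222],23.5,[.6647,.1085,.19],143.5,15)
E
```

```text
[0.0435, -0.0306, 0.0021] -8.0
[0.0474, -0.0243, 0.0021] -8.0
[0.0503, -0.0174, 0.0021] -8.0
[0.0522, -0.0103, 0.0021] -8.0
[0.0531, -0.0029, 0.0021] -8.0
[0.053, 0.0045, 0.0021] -8.0
[0.0519, 0.0119, 0.0021] -8.0
[0.0497, 0.019, 0.0021] -8.0
[0.0466, 0.0257, 0.0021] -8.0
[0.0426, 0.0319, 0.0021] -8.0
[0.0377, 0.0376, 0.0021] -8.0
[0.0321, 0.0424, 0.0021] -8.0
[0.0259, 0.0465, 0.0021] -8.0
[0.0192, 0.0496, 0.0021] -8.0
[0.0121, 0.0518, 0.0021] -8.0
```

drive_tool --pt "0.0435 -0.0306 0.002 0 0 -8 1" --pt "0.0474 -0.0243 0.002 0 0 -8 1" --pt "0.0503 -0.0174 0.002 0 0 -8 1" --pt "0.0522 -0.0103 0.002 0 0 -8 1" --pt "0.0531 -0.0029 0.002 0 0 -8 1" --squeeze 15

```text
time: 0.72
position: [0.3882, -0.3444, 0.2122]
tool_rot: [0.849, 0.528, 0.0, -0.0]
ft_force: [0.9, -0.2, -0.0]
grip_width: 0.0873
```

drive_tool --pt "0.053 0.0045 0.002 0 0 -8 1" --pt "0.0519 0.0119 0.002 0 0 -8 1" --pt "0.0497 0.019 0.002 0 0 -8 1" --pt "0.0466 0.0257 0.002 0 0 -8 1" --pt "0.0426 0.0319 0.002 0 0 -8 1"

```text
time: 1.35
position: [0.5268, -0.1173, 0.2022]
tool_rot: [0.617, 0.787, -0.0, -0.0]
ft_force: [0.2, -0.4, 0.1]
grip_width: 0.0869
```

drive_tool --pt "0.0377 0.0376 0.002 0 0 -8 1" --pt "0.0321 0.0424 0.002 0 0 -8 1" --pt "0.0259 0.0465 0.002 0 0 -8 1" --pt "0.0192 0.0496 0.002 0 0 -8 1" --pt "0.0121 0.0518 0.002 0 0 -8 1"

```text
time: 1.98
position: [0.6652, 0.1097, 0.1919]
tool_rot: [0.311, 0.95, -0.0, -0.0]
ft_force: [0.9, -0.7, -0.2]
grip_width: 0.0872
```

drive_tool --pt "0 0 0.05 0 0 0 1" --pt "0 0 0.05 0 0 0 1" --pt "0 0 0.021 0 0 0 0.6" --pt "0 0 0 0 0 0 0" --pt "0 0 0 0 0 0 0" --squeeze 15

```text
time: 2.6
position: [0.6657, 0.1081, 0.0724]
tool_rot: [0.313, 0.95, 0.0, 0.001]
ft_force: [-0.2, -0.3, -0.5]
grip_width: 0.0647
```

drive_tool --pt "0 0 0 0 0 0 0" --pt "0 0 0 0 0 0 0" --pt "0 0 0 0 0 0 0"

```text
time: 2.98
position: [0.6652, 0.1081, 0.0724]
tool_rot: [0.313, 0.95, 0.0, 0.001]
ft_force: [-0.1, 0.0, 0.2]
grip_width: 0.0349
```

```bash
python3 - <<'E'
from h import *
o=robot.get_obs(); print(o['position'],o['ft_force'],o['grip_width'],yawof(o['tool_rot']))
c=np.array([.5317,.2061]); r=.165; a0=-36.3; n=14; da=(-85.07-a0)/n
print(da)
y=143.5
for i in range(n):
    f=lambda a: c+r*np.array([np.cos(np.radians(a)),np.sin(np.radians(a))])
    s=f(a0+da*(i+1))-f(a0+da*i); a=np.radians(y+da*i)
    print(round(s@[np.cos(a),np.sin(a)],4),round(s@[np.sin(a),-np.cos(a)],4),round(-da,2))
E
```

```text
[0.66519576 0.10807718 0.07237767] [-0.05214563  0.01507369  0.23059767] 0.03492942176637935 143.47663840075515
-3.483571428571428
0.0003 -0.01 3.48
0.0003 -0.01 3.48
0.0003 -0.01 3.48
0.0003 -0.01 3.48
0.0003 -0.01 3.48
0.0003 -0.01 3.48
0.0003 -0.01 3.48
0.0003 -0.01 3.48
0.0003 -0.01 3.48
0.0003 -0.01 3.48
0.0003 -0.01 3.48
0.0003 -0.01 3.48
0.0003 -0.01 3.48
0.0003 -0.01 3.48
```

drive_tool --pt "0 0 0 0 0 0 0" --pt "0 0 0 0 0 0 0" --pt "0 0 0 0 0 0 0"

```text
time: 3.35
position: [0.6651, 0.1083, 0.0717]
tool_rot: [0.313, 0.95, 0.0, 0.0]
ft_force: [0.8, 1.2, 1.1]
grip_width: 0.0195
```

drive_tool --pt "0.0003 -0.01 0 0 0 3.48 0" --pt "0.0003 -0.01 0 0 0 3.48 0" --pt "0.0003 -0.01 0 0 0 3.48 0" --pt "0.0003 -0.01 0 0 0 3.48 0"

```text
time: 3.85
position: [0.6379, 0.0798, 0.0717]
tool_rot: [0.427, 0.904, 0.001, 0.001]
ft_force: [1.3, 3.0, -0.4]
grip_width: 0.0198
```

Gripped at 19.8 mm with 3 N of drag, as the task said to expect. I continue the swing.

drive_tool --pt "0.0003 -0.01 0 0 0 3.48 0" --pt "0.0003 -0.01 0 0 0 3.48 0" --pt "0.0003 -0.01 0 0 0 3.48 0" --pt "0.0003 -0.01 0 0 0 3.48 0" --pt "0.0003 -0.01 0 0 0 3.48 0"

```text
time: 4.47
position: [0.5952, 0.0543, 0.0717]
tool_rot: [0.559, 0.829, 0.001, 0.0]
ft_force: [1.6, 3.3, -0.6]
grip_width: 0.0195
```

drive_tool --pt "0.0003 -0.01 0 0 0 3.48 0" --pt "0.0003 -0.01 0 0 0 3.48 0" --pt "0.0003 -0.01 0 0 0 3.48 0" --pt "0.0003 -0.01 0 0 0 3.48 0" --pt "0.0003 -0.01 0 0 0 3.48 0"

```text
time: 5.1
position: [0.5471, 0.0428, 0.0717]
tool_rot: [0.678, 0.735, 0.001, 0.001]
ft_force: [2.1, 5.3, -1.5]
grip_width: 0.0194
```

drive_tool --pt "0 0 0 0 0 0 0" --pt "0 0 0 0 0 0 0"

```text
time: 5.35
position: [0.5452, 0.0427, 0.0717]
tool_rot: [0.677, 0.736, -0.0, -0.001]
ft_force: [-3.2, 5.1, 5.1]
grip_width: 0.0195
```

```bash
python3 - <<'E'
from h import *
o=robot.get_obs(); print(o['position'],o['ft_force'],o['grip_width'],yawof(o['tool_rot']))
out=[]
for n in('top','side','wrist'):
    p,d,m=grab(n)
    if n!='wrist': 
        u,v=map(int,proj(m,[.535,.11,.05])); out.append(cv2.resize(p[max(v-45,0):v+45,u-45:u+45],(400,400),interpolation=2))
cv2.imwrite('pics/sw1.png',np.hstack(out))
print([ (proj(m,[.535,.11,.05])) for m in (load('top')[2],load('side')[2],load('wrist')[2])])
E
```

```text
[0.54519447 0.04267431 0.07166823] [-3.15810305  5.13426174  5.12646796] 0.019534541670702447 94.77504148281099
[(np.float64(234.83631530013128), np.float64(248.84738452297898)), (np.float64(257.60419311500993), np.float64(191.23055739680137)), (np.float64(312.57127474422043), np.float64(154.9928527010955))]
```

View pics/sw1.png

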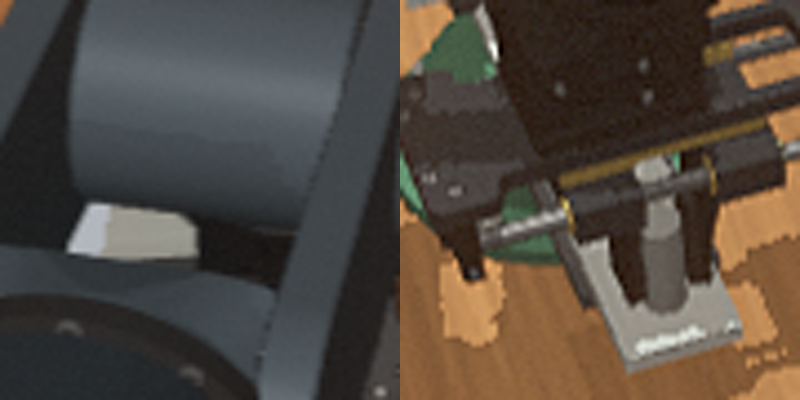

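The gripper hides the hole in both views; the side view only shows the post in the jaws. I open, lift off and look from above.

drive_tool --pt "0 0 0 0 0 0 0.5" --pt "0 0 0 0 0 0 0.5" --pt "0 0 -0.03 0 0 0 0.5" --pt "0 0 -0.06 0 0 0 0.5" --pt "0 0 -0.06 0 0 0 0.5"

```text
time: 6.12
position: [0.5463, 0.0413, 0.2227]
tool_rot: [0.677, 0.736, -0.0, 0.0]
ft_force: [1.2, 0.1, 0.1]
grip_width: 0.0434
```

drive_tool --pt "-0.05 0 0 0 0 0 0.5" --pt "-0.05 0 0 0 0 0 0.5" --pt "0 0 0 0 0 0 0.5"

```text
time: 6.5
position: [0.5555, -0.0617, 0.2219]
tool_rot: [0.679, 0.734, -0.0, 0.001]
ft_force: [0.5, 0.1, -0.4]
grip_width: 0.0434
```

```bash
python3 - <<'E'
from h import *
o=robot.get_obs(); print(o['position'],o['ft_force'],o['grip_width'],yawof(o['tool_rot']))
for n in('wrist','side'):
    p,d,m=grab(n); print(n,proj(m,[.540,.107,.058]),ray(m,320,240))
p=load('wrist')[0]; s=load('side')[0]
u,v=map(int,proj(load('side')[2],[.54,.107,.058]))
cv2.imwrite('pics/sw2.png',np.hstack([cv2.resize(p,(480,360)),cv2.resize(s[v-60:v+60,u-53:u+53],(318,360),interpolation=2)]))
print(u,v)
E
```

```text
[ 0.5555234  -0.06167632  0.22185168] [ 0.50929672  0.12723619 -0.35071974] 0.04337480693273608 94.5088839413417
wrist (np.float64(318.47006928741285), np.float64(17.024332038442964)) (array([0.54926901, 0.01592576, 0.38481075]), array([ 0.01908834, -0.28566224, -0.95815541]))
side (np.float64(260.12220910499514), np.float64(188.94314756147696)) (array([ 0.42743436, -0.58570688,  0.79584578]), array([ 0.19912902,  0.57740018, -0.79212724]))
260 188
```

View pics/sw2.png

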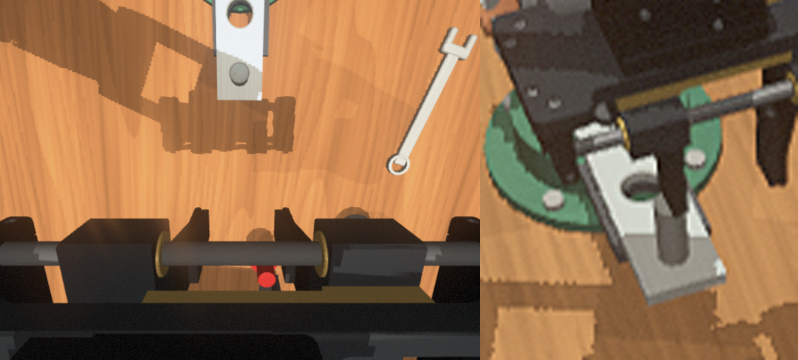

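The wrist view shows the arm over the ear with the hole near (318,17) in the full picture, and the ear's dark edges show on both sides. I zoom in to measure the residual.

```bash
python3 - <<'E'
from h import *
p,d,m=load('wrist')
c=p[0:140,250:390]; cv2.imwrite('pics/sw3.png',cv2.resize(c,(700,700),interpolation=cv2.INTER_CUBIC)[:600])
X=cloud(d,m); Z=X[...,2]
g=cv2.cvtColor(p,cv2.COLOR_BGR2HSV).astype(int)
for v in (55,60,65,70):
    print(v,[(u,*p[v,u]) for u in (list(range(280,292))+list(range(350,362)))])
E
```

```text
55 [(280, np.uint8(102), np.uint8(154), np.uint8(223)), (281, np.uint8(99), np.uint8(152), np.uint8(219)), (282, np.uint8(95), np.uint8(146), np.uint8(213)), (283, np.uint8(98), np.uint8(141), np.uint8(199)), (284, np.uint8(115), np.uint8(130), np.uint8(155)), (285, np.uint8(119), np.uint8(125), np.uint8(128)), (286, np.uint8(122), np.uint8(125), np.uint8(129)), (287, np.uint8(125), np.uint8(128), np.uint8(130)), (288, np.uint8(211), np.uint8(209), np.uint8(203)), (289, np.uint8(241), np.uint8(239), np.uint8(234)), (290, np.uint8(244), np.uint8(241), np.uint8(236)), (291, np.uint8(243), np.uint8(240), np.uint8(236)), (350, np.uint8(222), np.uint8(219), np.uint8(215)), (351, np.uint8(156), np.uint8(159), np.uint8(158)), (352, np.uint8(124), np.uint8(127), np.uint8(129)), (353, np.uint8(125), np.uint8(128), np.uint8(132)), (354, np.uint8(123), np.uint8(127), np.uint8(129)), (355, np.uint8(124), np.uint8(128), np.uint8(131)), (356, np.uint8(123), np.uint8(128), np.uint8(129)), (357, np.uint8(121), np.uint8(129), np.uint8(138)), (358, np.uint8(109), np.uint8(141), np.uint8(194)), (359, n
[... 3169 characters left out ...]
uint8(198), np.uint8(198)), (291, np.uint8(183), np.uint8(195), np.uint8(197)), (350, np.uint8(204), np.uint8(198), np.uint8(196)), (351, np.uint8(136), np.uint8(138), np.uint8(141)), (352, np.uint8(124), np.uint8(128), np.uint8(132)), (353, np.uint8(121), np.uint8(128), np.uint8(130)), (354, np.uint8(124), np.uint8(126), np.uint8(130)), (355, np.uint8(122), np.uint8(127), np.uint8(131)), (356, np.uint8(124), np.uint8(129), np.uint8(133)), (357, np.uint8(115), np.uint8(135), np.uint8(160)), (358, np.uint8(104), np.uint8(144), np.uint8(203)), (359, np.uint8(98), np.uint8(147), np.uint8(218)), (360, np.uint8(96), np.uint8(146), np.uint8(214)), (361, np.uint8(98), np.uint8(149), np.uint8(218))]
```

View pics/sw3.png

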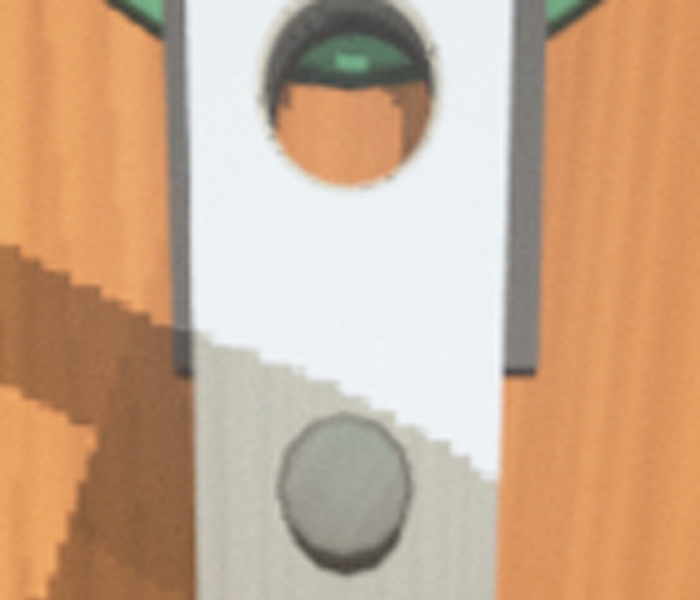

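```bash
python3 - <<'E'
from h import *
p,d,m=load('wrist')
B=p.astype(float)
def edge(row,lo,hi,th):  # first crossing
    s=row[lo:hi+1]; i=np.where((s[:-1]-th)*(s[1:]-th)<=0)[0][0]; return lo+i+(th-s[i])/(s[i+1]-s[i])
A=[];E=[]
for v in range(8,64,5):
    ch=B[v-1:v+2].mean(0); blue=ch[:,0]; sat=ch[:,2]-ch[:,0]
    try:
        al=edge(blue,281,294,180);ar=edge(blue,344,358,180);el=edge(sat,278,288,50);er=edge(sat,353,366,50)
    except Exception as ex: continue
    a=[onz(m,u,v,.058) for u in(al,ar)];e=[onz(m,u,v,.046) for u in(el,er)]
    A.append((a[0]+a[1])/2);E.append((e[0]+e[1])/2)
    print(v,'w',np.linalg.norm(a[0]-a[1]).round(4),np.linalg.norm(e[0]-e[1]).round(4))
A=np.array(A);E=np.array(E)
fa=np.polyfit(A[:,1],A[:,0],1);fe=np.polyfit(E[:,1],E[:,0],1)
for y in(.107,.075): print(y,np.polyval(fa,y),np.polyval(fe,y))
# direction of arm midline, ear midline
print(np.degrees(np.arctan(fa[0])),np.degrees(np.arctan(fe[0])))
# hole centre on arm: extremes
for (l,t,r,b) in[(258,-9,437,187)]:
    pass
print('hole', onz(m,250+348/5-.4,89/5-.4,.058),'hole lo',onz(m,250+348/5-.4,187/5-.4,.058),'post',onz(m,250+345/5-.4,484/5-.4,.108))
E
```

```text
8 w 0.0526 0.0644
13 w 0.0526 0.0637
18 w 0.0526 0.0637
23 w 0.0525 0.0637
28 w 0.0524 0.0637
33 w 0.0525 0.0636
38 w 0.0525 0.0636
43 w 0.0526 0.0636
48 w 0.0526 0.0637
53 w 0.0527 0.0638
58 w 0.0527 0.0638
63 w 0.0527 0.0637
0.107 0.5407345319540723 0.5417030137424744
0.075 0.5430163688728277 0.5443114647047971
-4.078709562310101 -4.660110259220944
hole [0.54061192 0.1067793  0.058     ] hole lo [0.5416943  0.09261967 0.058     ] post [0.54536032 0.04234426 0.108     ]
```

The arm sits within about 1 mm and 0.6° of the ear, with its hole at (0.541,0.107). That is close enough, so I go for the pin.

drive_tool --pt "-0.0461 0.0037 0 0 0 0 0.55" --pt "-0.0461 0.0037 0 0 0 0 0.55" --pt "-0.0461 0.0037 0 0 0 0 0.55" --pt "-0.0461 0.0037 0 0 0 0 0.55" --pt "-0.0461 0.0037 0 0 0 0 0.55"

```text
time: 7.22
position: [0.5924, -0.2857, 0.2211]
tool_rot: [0.676, 0.737, 0.0, -0.001]
ft_force: [0.3, 0.8, -0.5]
grip_width: 0.0476
```

drive_tool --pt "0 0 0.04 0 0 0 0.55" --pt "0 0 0.03 0 0 0 0.55" --pt "0 0 0 0 0 0 0.55"

```text
time: 7.6
position: [0.5903, -0.2833, 0.1484]
tool_rot: [0.677, 0.736, -0.0, -0.004]
ft_force: [0.5, 0.0, 0.9]
grip_width: 0.0481
```

```bash
python3 - <<'E'
from h import *
o=robot.get_obs(); print(o['position'],o['ft_force'],o['grip_width'],yawof(o['tool_rot']))
p,d,m=grab('side'); u,v=map(int,proj(m,[.593,-.29,.12])); print(u,v)
t,d,mt=grab('top'); a,b=map(int,proj(mt,[.54,.107,.05])); print(a,b)
cv2.imwrite('pics/rk1.png',np.hstack([cv2.resize(p[v-60:v+60,u-60:u+60],(400,400),interpolation=2),cv2.resize(t[b-60:b+60,a-60:a+60],(400,400),interpolation=2)]))
E
```

```text
[ 0.59030427 -0.28333955  0.14838216] [0.54852941 0.00995176 0.91729725] 0.048100976817581555 94.84523654899782
359 344
236 246
```

View pics/rk1.png

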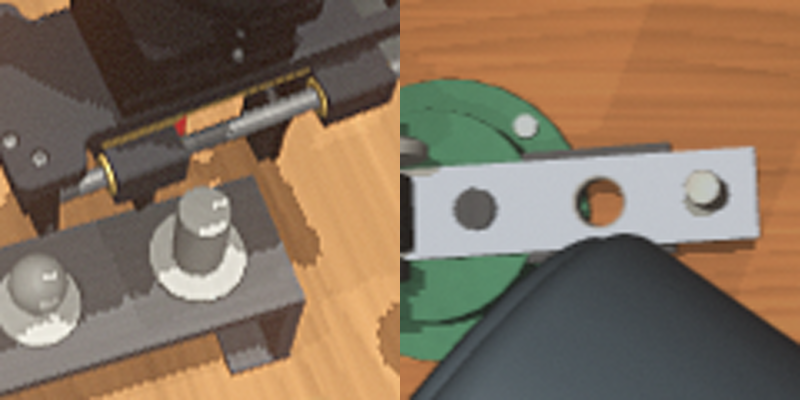

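The top view now shows the arm lying over the ear with the hole clear through. The side view shows the gripper above the plain barrel pin. I correct 7 mm sideways, then go down.

drive_tool --pt "-0.0069 0.0021 0 0 0 0 0.55" --pt "0 0 0 0 0 0 0.55" --pt "0 0 0.03 0 0 0 0.55" --pt "0 0 0.034 0 0 0 0.55" --pt "0 0 0 0 0 0 0.55"

```text
time: 8.32
position: [0.593, -0.2915, 0.0856]
tool_rot: [0.677, 0.736, -0.0, -0.003]
ft_force: [-0.3, 0.4, -0.3]
grip_width: 0.0479
```

drive_tool --pt "0 0 0 0 0 0 0" --pt "0 0 0 0 0 0 0" --pt "0 0 0 0 0 0 0" --pt "0 0 0 0 0 0 0" --pt "0 0 0 0 0 0 0" --squeeze 30

```text
time: 8.95
position: [0.5944, -0.293, 0.0889]
tool_rot: [0.677, 0.736, -0.0, 0.0]
ft_force: [-2.5, -1.0, 6.1]
grip_width: 0.0234
```

drive_tool --pt "0 0 0 0 0 0 0" --pt "0 0 -0.02 0 0 0 0" --pt "0 0 -0.03 0 0 0 0" --pt "0 0 -0.03 0 0 0 0" --pt "0 0 -0.03 0 0 0 0"

```text
time: 9.57
position: [0.5949, -0.2923, 0.1992]
tool_rot: [0.677, 0.736, 0.0, 0.0]
ft_force: [-0.7, -0.1, -2.7]
grip_width: 0.0234
```

drive_tool --pt "0 0 0 0 0 0 0" --pt "0 0 0 0 0 0 0"

```text
time: 9.82
position: [0.5941, -0.292, 0.1967]
tool_rot: [0.677, 0.736, -0.0, -0.001]
ft_force: [-0.2, 0.2, -3.7]
grip_width: 0.023
```

```bash
python3 - <<'E'
from h import *
o=robot.get_obs(); print(o['position'],o['ft_force'],o['grip_width'],yawof(o['tool_rot']))
p,d,m=grab('side'); u,v=map(int,proj(m,np.array(o['position'])+[0,0,-.02])); print(u,v)
cv2.imwrite('pics/lift1.png',cv2.resize(p[v-80:v+80,u-80:u+80],(560,560),interpolation=2))
Y=yawof(o['tool_rot']); P=o['position']
plan(P,Y,[.541,.107,P[2]+.005],Y,8)
E
```

```text
[ 0.59405959 -0.29201514  0.19670408] [-0.2381034   0.22721901 -3.67028528] 0.0229646683812717 94.7605802088894
364 326
[0.0503, -0.0025, -0.0006] -0.0
[0.0503, -0.0025, -0.0006] -0.0
[0.0503, -0.0025, -0.0006] -0.0
[0.0503, -0.0025, -0.0006] -0.0
[0.0503, -0.0025, -0.0006] -0.0
[0.0503, -0.0025, -0.0006] -0.0
[0.0503, -0.0025, -0.0006] -0.0
[0.0503, -0.0025, -0.0006] -0.0
```

View pics/lift1.png

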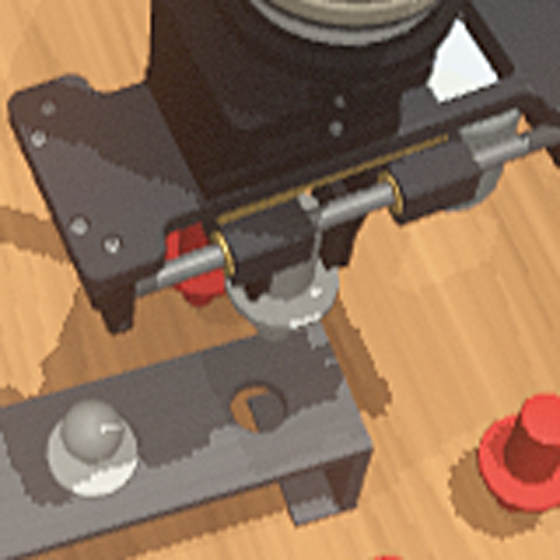

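The pin is held (jaw width 23 mm, load -3.7 N) and clear of the rack. I carry it over to the stand.

drive_tool --pt "0.03 -0.0015 0 0 0 0 0" --pt "0.05 -0.0025 0 0 0 0 0" --pt "0.05 -0.0025 0 0 0 0 0" --pt "0.05 -0.0025 0 0 0 0 0" --pt "0.05 -0.0025 0 0 0 0 0"

```text
time: 10.5
position: [0.5628, -0.0626, 0.1959]
tool_rot: [0.677, 0.736, -0.001, -0.001]
ft_force: [0.8, 0.1, -2.5]
grip_width: 0.0235
```

drive_tool --pt "0.05 -0.0025 0 0 0 0 0" --pt "0.05 -0.0025 0 0 0 0 0" --pt "0.05 -0.0025 0 0 0 0 0" --pt "0.022 -0.001 0 0 0 0 0" --pt "0 0 0 0 0 0 0"

```text
time: 11.12
position: [0.54, 0.108, 0.1962]
tool_rot: [0.676, 0.737, -0.001, -0.001]
ft_force: [0.4, -0.3, -2.3]
grip_width: 0.0233
```

drive_tool --pt "0 0 0 0 0 0 0" --pt "0 0 0 0 0 0 0"

```text
time: 11.38
position: [0.5415, 0.1052, 0.1972]
tool_rot: [0.678, 0.735, -0.0, -0.0]
ft_force: [0.2, -0.5, -2.2]
grip_width: 0.023
```

```bash
python3 - <<'E'
from h import *
o=robot.get_obs(); print(o['position'],o['ft_force'],o['grip_width'],yawof(o['tool_rot']))
p,d,m=grab('side'); w,dw,mw=grab('wrist')
P=np.array(o['position']); u,v=map(int,proj(m,P+[0,0,-.06])); print(u,v,proj(mw,P+[0,0,-.06]))
for z in(-.058,-.016): print(proj(m,P+[0,0,z]))
cv2.imwrite('pics/ins1.png',np.hstack([cv2.resize(p[v-60:v+60,u-60:u+60],(480,480),interpolation=2),cv2.resize(w[200:440,240:400],(320,480),interpolation=2)]))
E
```

```text
[0.54152969 0.10520308 0.19715756] [ 0.22636566 -0.50761881 -2.22347303] 0.023015063424476866 94.67306018827635
257 159 (np.float64(321.5207535406263), np.float64(256.27484648060926))
(np.float64(257.73311974430965), np.float64(158.91001580678588))
(np.float64(255.80215929664934), np.float64(141.4356683992218))
```

View pics/ins1.png

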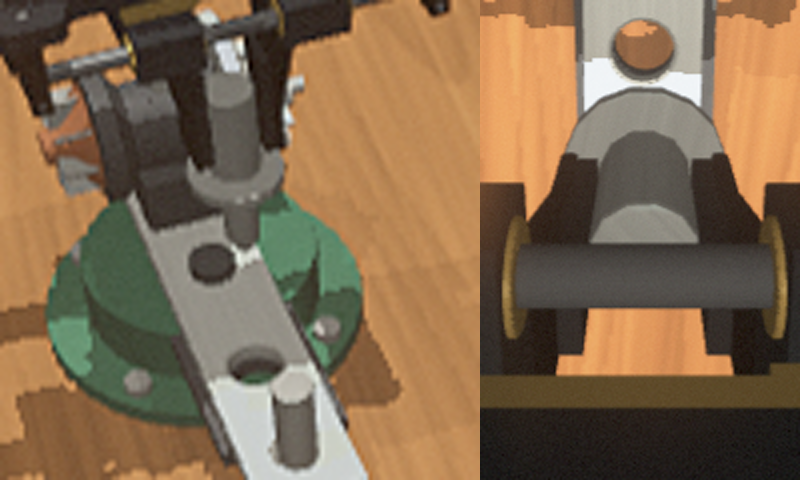

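```bash
python3 - <<'E'
from h import *
w,d,m=load('wrist')
P=np.array([.5415,.1052,.1972])
for zc in(.186,.188,.190):
    f=onz(m,240+643/2-.3,200+88/2-.3,zc); print('far rim',f,'centre',f-.022*np.array([-.082,.9966,0]))
h=onz(m,240+643.5/2-.3,200+18/2-.3,.058); l=onz(m,240+643/2-.3,200+72/2,.058); print('hole far',h,l)
E
```

```text
far rim [0.66307232 0.13900826 0.186     ] centre [0.66487632 0.11708306 0.186     ]
far rim [0.66160962 0.13950693 0.188     ] centre [0.66341362 0.11758173 0.188     ]
far rim [0.66014692 0.1400056  0.19      ] centre [0.66195092 0.1180804  0.19      ]
hole far [0.74822006 0.13837486 0.058     ] [0.75473166 0.11412796 0.058     ]
```

```bash
python3 - <<'E'
from h import *
w,d,m=load('wrist')
u=240+163/2-.3
for zc in(.186,.188,.190):
    f=onz(m,u,200+88/2-.3,zc); print('centre',f-.022*np.array([-.082,.9966,0]))
print('hole far',onz(m,u,200+18/2-.3,.058),onz(m,u,200+80/2,.058))
E
```

```text
centre [0.5412976  0.10702164 0.186     ]
centre [0.54125199 0.10763568 0.188     ]
centre [0.54120637 0.10824973 0.19      ]
hole far [0.53984568 0.12141309 0.058     ] [0.54213445 0.09309388 0.058     ]
```

The collar centre, about (0.541,0.1075), is over the hole centre at (0.541,0.107). I lower it.

drive_tool --pt "0 0 0.03 0 0 0 0" --pt "0 0 0.03 0 0 0 0" --pt "0 0 0.02 0 0 0 0" --pt "0 0 0.015 0 0 0 0" --pt "0 0 0.015 0 0 0 0"

```text
time: 12.1
position: [0.542, 0.106, 0.0871]
tool_rot: [0.677, 0.736, 0.0, 0.0]
ft_force: [-0.1, 0.5, -1.7]
grip_width: 0.0232
```

drive_tool --pt "0 0 0 0 0 0 0" --pt "0 0 0.003 0 0 0 0" --pt "0 0 0 0 0 0 0"

```text
time: 12.48
position: [0.5418, 0.1064, 0.085]
tool_rot: [0.677, 0.736, 0.0, 0.0]
ft_force: [-0.3, 0.1, -2.8]
grip_width: 0.0233
```

drive_tool --pt "0 0 0.004 0 0 0 0" --pt "0 0 0.003 0 0 0 0" --pt "0 0 0 0 0 0 0"

```text
time: 12.85
position: [0.5411, 0.1064, 0.0773]
tool_rot: [0.677, 0.736, -0.0, -0.0]
ft_force: [-0.5, -0.2, -3.1]
grip_width: 0.0239
```

drive_tool --pt "0 0 0.002 0 0 0 0" --pt "0 0 0 0 0 0 0"

```text
time: 13.1
position: [0.5414, 0.1064, 0.0768]
tool_rot: [0.677, 0.736, 0.0, 0.0]
ft_force: [-2.5, 0.7, 6.3]
grip_width: 0.0231
```

Upward contact force at the expected height means the collar is seated. I let go, rise and look.

drive_tool --pt "0 0 0 0 0 0 0.5" --pt "0 0 0 0 0 0 0.5" --pt "0 0 0 0 0 0 0.5" --pt "0 0 -0.01 0 0 0 0.5" --pt "0 0 -0.04 0 0 0 0.5"

```text
time: 13.72
position: [0.5397, 0.1063, 0.1245]
tool_rot: [0.677, 0.736, -0.002, -0.002]
ft_force: [0.4, 0.1, -0.3]
grip_width: 0.0436
```

drive_tool --pt "0 0 -0.06 0 0 0 0.5" --pt "0 0 -0.04 0 0 0 0.5" --pt "-0.05 0 0 0 0 0 0.5" --pt "-0.06 0 0 0 0 0 0.5" --pt "-0.06 0 0 0 0 0 0.5"

```text
time: 14.35
position: [0.5556, -0.0644, 0.2266]
tool_rot: [0.677, 0.736, 0.0, 0.001]
ft_force: [1.0, 0.9, -0.2]
grip_width: 0.0436
```

drive_tool --pt "-0.05 0 0 0 0 0 0.5" --pt "0 0 0 0 0 0 0.5" --pt "0 0 0 0 0 0 0.5"

```text
time: 14.72
position: [0.5592, -0.1126, 0.2257]
tool_rot: [0.677, 0.736, 0.0, -0.0]
ft_force: [-0.3, -1.4, -0.1]
grip_width: 0.0434
```

```bash
python3 - <<'E'
from h import *
o=robot.get_obs(); print(o['time'],o['position'],o['ft_force'],o['grip_width'])
p,d,m=grab('side'); t,dt,mt=grab('top')
u,v=map(int,proj(m,[.541,.107,.06])); a,b=map(int,proj(mt,[.541,.107,.06]))
X=cloud(dt,mt); 
for q in([.541,.107,.108],): 
    c,e=map(int,np.round(proj(mt,q))); print('pin top z',np.nanmedian(X[e-2:e+3,c-2:c+3,2]))
cv2.imwrite('pics/fin.png',np.hstack([cv2.resize(p[v-50:v+50,u-50:u+50],(400,400),interpolation=2),cv2.resize(t[b-50:b+50,a-50:a+50],(400,400),interpolation=2)]))
E
```

```text
14.725 [ 0.55919101 -0.11257979  0.22571829] [-0.27214294 -1.44605632 -0.11091578] 0.043422233235684934
pin top z 0.10909378986935403
```

View pics/fin.png

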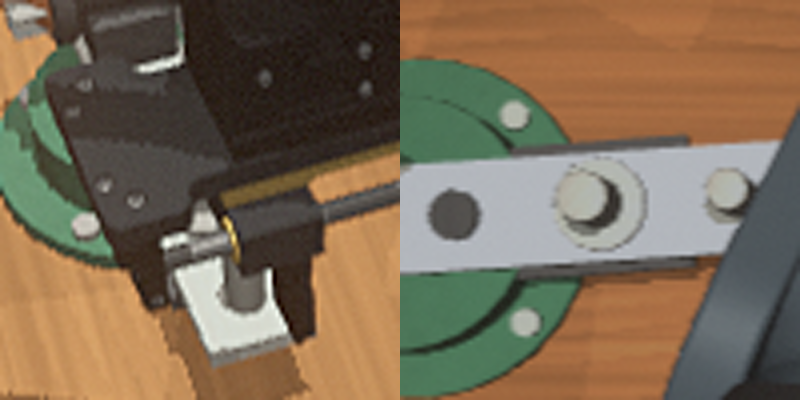

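The top view shows the pin upright at crop (590,200). Its collar lies flat on the arm, and the ear is symmetric under the arm. Its top measures 0.109 m against 0.108 m for fully home, and the gripper is clear.

```bash
python3 -c "
from rig import robot
print(robot.hand_in())"
```

```text
the job is handed in; nothing more can be done
None
```

The job is handed in at about 14.8 s of the 51 s allowed. I swung the arm about 49° by its post until its hole lay over the ear's. I then took the plain barrel-head pin from the rack, lowered it through both holes and let go.

- **Arm alignment:** before the pin went in, the wrist view put the arm within about 1 mm and 0.6° of the ear. I left that small offset as it was.
- **Pin seating:** the collar met the arm at the expected height with about 6 N of upward force. After release, the top view shows the pin upright with its collar flat on the arm. Its top measures 0.109 m, against 0.108 m when fully home.
- **Clearance:** the gripper was more than 0.2 m from the pin when I handed in, touching nothing.
- **Checks that failed or disagreed:** in the last side view the gripper hid the pin, so the final check rests on the top camera alone. The side camera's readings sat about 1 to 1.5 pixels (roughly 2 mm) off the top camera's, within the stated calibration.

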